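# Brush out a grinding jar and hold the loupe over it at the set focal height

### The arm

A 6-joint arm with a two-finger parallel gripper is mounted at the origin on a cart in front of the work surface, level with it; the furniture and walls round the work are solid. World frame = base frame: x ahead of the robot, y to its left, z up, the work surface at z = 0. Lengths are in m, angles in rad, forces in N, time in s.
With the tool pointing down it reaches from about 0.35 to 0.775 m from the base axis. Payload 5.5 kg.
Tool frame: the origin (TCP) lies midway between the tips of the shut fingers; the grasp point (between the pads) lies 19 mm behind it; z points along the fingers, y is the line along which they close (so a half turn about z gives the same grasp; the last joint's range is limited). The gripper opens to 85 mm and grips with 20 to 120 N. Pads are 22 mm wide; open, the fingers measure 114 mm over their backs; the gripper's body (76 mm by 85 mm) begins 54 mm behind the grasp point. The pads swing forward as they close: fully open they stand 13 mm farther back than shut.
Start: joints at [-1.295, 0.313, 0.046, 1.304, 0, 1.431], TCP at [0.232, -0.526, 0.231] pointing down, gripper open.
Joint ranges: [-2.76, 2.76], [-0.86, 1.69], [-1.03, 1.26], [-2.2, 2.34], [-1.47, 1.5], [-3.14, 3.14]. Speed limits (rad/s): [2.57, 2.57, 3.14, 3.14, 3.14, 3.14].

### API

Orientations are given as a unit quaternion [w, x, y, z].
In Python, from workcell import telemetry, imaging, env gives the robot as it stands. The module is installed in compiled form; this text tells all that it offers.
- The arm moves only by the tool step_arm, never from a script. Its argument "moves" is a list of rows, each a list of 3 entries, a list of its own where there are three numbers: the shift along the tool's x, y, z in mm, then the turn, a rotation vector about the tool's x, y, z in rad, then the finger opening in mm, from 0 to 85.4. A call has 1 to 8 rows; each row is the pose to reach, as a shift and turn from the pose commanded when the call began, along the tool's axes at that moment; what a row does not reach only later rows make up. A row lasts 1/12 s, in which the tool goes at most 41.7 mm and 7.16 degrees, less where a joint would pass 70% of its speed; a pose out of reach is approached as far as the arm can. A call with a gripper value outside its range is refused whole. The fingers move at their own pace and stop on an object; "grip_force" is the grip in N (left out, the last holds). Time passes only in rows, so rows that repeat a pose let the fingers close. It gives the time, the measured TCP pose, the force, the opening and the grip force at its end, in the units of the state.
- telemetry.get_state(): the state, without advancing time (a new reading comes with each control period).
- imaging.read_camera(name): name is "side" or "top"; returns the picture (420x560x3 uint8, red, green, blue); there is no depth.
- imaging.camera_params(name): a dict with "camera_matrix" (3x3 intrinsics, pixels), "pose" (4x4, takes a point from camera to world coordinates). Camera axes: x right, y up, looking along -z (the intrinsics and any distortion apply to the point x, -y, -z); pixel columns grow to the right and rows downward; lengths in m; the calibration is good to about 2 mm. A picture is of the moment at which its call begins. camera_params takes no time and is no camera call.
- env.hand_in(): hands the job in; it is judged then, once.
The state is a dict: "clock": time; "joint_pos": joint angles; "qvel": joint speeds; "tau": joint torques, N m; "tcp_pos": TCP position; "orientation": TCP orientation; "wrist_force": force on the tool from outside, world axes, zero at the start; "ft_torque": the same for the moment, N m; "finger_gap": finger opening in m; "grip_force": force on a finger pad.
Only numpy, scipy, OpenCV 4.12 (cv2) and the standard library are available. Lean on these libraries where they do the work, as an engineer would, in place of code of your own. Each camera call takes 0.05 s, during which the arm holds its last target. There are 200 camera calls.

### The job

Take the bottle brush from its holder and brush out the steel grinding jar with two full strokes, each right down to the jar's bottom and back up to its rim, then stand the brush back in its holder and let go of it. Then pick up the loupe by its handle and hold it level, the lens centred over the jar's mouth and at exactly the height of the pointer on the post, touching neither the jar nor its stand, and finish while still holding it there. Leave the pointer as it is set and the other things on the cabinets where they are.

Things in the scene. Friction and masses are not known exactly. Their poses are not given: they have to be found in the camera images.
- stand: Fixed stand: aluminium plate (x -50 to +105, 84 mm wide, 12 mm high) with a steel grinding jar clamped on it. Origin: on the work surface under the jar's axis; z up. Jar 66 mm across, bore 48 mm, inner floor 20 mm and rim 72 mm above the surface. An upright 10 mm post, top at 175 mm, stands at x = +85 mm, on the side away from the robot: keep what you carry clear of it.
- jar_floor (a point): Centre of the jar's inner floor; z up.
- jar_mouth (a point): Centre of the jar's mouth, at the height of its rim, 52 mm above the inner floor.
- pointer_tip (a point): Tip of the thin pointer on the post, which marks the focal height. It points at the jar's axis and ends 52 mm from it (in the stand's frame at x = +52 mm); its collar on the post is 22 mm across, 14 mm high. The height is set anew each time, 105 to 155 mm above the surface (33 to 83 mm above the jar's rim). The collar is stiff (8 N) but can be pushed along the post: do not move it.
- holder: Fixed brush holder: round foot 80 mm across with an upright tube, 90 mm high overall. Origin under its centre on the work surface; z up. The bore is 34 mm wide, flaring a little at the mouth, with its floor 11 mm above the surface.
- holder_floor (a point): Centre of the holder's inner floor.
- holder_mouth (a point): Centre of the holder's mouth, 79 mm above its inner floor.
- brush: Bottle brush, 195 mm long, 60 g, standing bristles down in the holder at the start, upright or leaning up to about 8 degrees. Origin: the middle of the flat bristle end (its tip); z runs up the brush to the handle's end. Bristle head 25 mm across and 66 mm long, rigid, then a 6 mm wire, then a round black handle 16 mm across from z = 117 to 195 mm. Any yaw grips it alike.
- brush_tip (a point): Middle of the bristle end of the brush (same point as the origin of brush).
- brush_grip (a point): Point on the axis in the middle of the brush's handle, 158 mm above its tip: where to grip it.
- loupe: Hand loupe (reading lens), 80 g, lying flat. Origin: under the middle of the grip, on the underside; x runs along the handle to the lens, z up. Flat-sided black handle 18 mm wide (y), 20 mm high (z 0 to 20 mm), from x = -60 to +40 mm; round lens frame 64 mm across and 14 mm high centred at x = +90 mm. Centre of mass about 24 mm from the origin towards the lens. Grip the handle across its 18 mm width.
- lens (a point): Centre of the loupe's lens: in the loupe's frame at x = +90 mm, z = +7 mm.
- loupe_grip (a point): Middle of the loupe's handle at the place to grip: at x = 0, z = +10 mm in the loupe's frame.
- tall_bottle: Bystander to be left alone: reagent bottle with a screw cap, 57 mm across, 123 mm high. Origin under its centre.
- mid_bottle: Bystander to be left alone: reagent bottle with a screw cap, 55 mm across, 113 mm high. Origin under its centre.
- small_bottle: Bystander to be left alone: small reagent bottle, 45 mm across, 90 mm high. Origin under its centre.
- vial_a: Bystander to be left alone: capped vial, 27 mm across, 61 mm high. Origin under its centre.
- vial_b: Bystander to be left alone: capped vial, 27 mm across, 61 mm high. Origin under its centre.
- timer: Bystander to be left alone: flat bench timer, 72 x 64 x 18 mm. Origin under its centre.
- calculator: Bystander to be left alone: flat pocket calculator, 118 x 70 x 13 mm. Origin under its centre.
- forceps: Bystander to be left alone: steel forceps, 125 x 12 x 8 mm, lying flat. Origin under its centre.
There are look-alikes about, which are no part of the job. What is shaped like the holder but pink is not meant.

How it is judged:
By the outcome, as a careful person would: the job done as asked, in the order asked, and still so for the second after the job is handed in, while the arm keeps its last pose, push and grip.
It also fails if it takes over 64 s, if anything falls off the work surface, if the arm or the gripper's body presses on something with over 40 N, if the wrist force passes 120 N, or if a joint passes its speed limit or range.

## Working session

There is one attempt and no reset: what is moved stays moved. The work goes in short steps, Python scripts to look and compute and a tool call to move; the robot and the scene stay as the last step left them, time stands still between calls to the robot, and variables do not carry over. Pictures are saved under pics/ and viewed, at most 10 in all, crops included, and the job is handed in when it is done.

Besides the shell and the picture viewer there is one more tool, called after ">>>" by a JSON object that holds its "name" and its "arguments", one argument or row to a line. step_arm: Moves the arm, as the interface text tells. Its arguments: {"type":"object","properties":{"moves":{"type":"array"},"grip_force":{"type":"number"}},"required":["moves"]}

```bash
mkdir -p pics
python3 - <<'E'
from workcell import telemetry, imaging, env
import cv2,numpy as np
np.set_printoptions(precision=4,suppress=True)
for n in("side","top"):
    im=imaging.read_camera(n); cv2.imwrite(f"pics/{n}0.png",cv2.resize(im[:,:,::-1],(800,600),interpolation=cv2.INTER_CUBIC)); cv2.imwrite(f"{n}_raw0.png",im[:,:,::-1])
    p=imaging.camera_params(n); print(n,p)
print(telemetry.get_state())
E
```

```text
side {'camera_matrix': array([[434.5504,   0.    , 281.3412],
       [  0.    , 434.5504, 213.2764],
       [  0.    ,   0.    ,   1.    ]]), 'pose': array([[-0.8654,  0.2112, -0.4543,  0.0746],
       [-0.5004, -0.4089,  0.7631,  0.8005],
       [-0.0246,  0.8878,  0.4596,  0.6354],
       [ 0.    ,  0.    ,  0.    ,  1.    ]])}
top {'camera_matrix': array([[435.8373,   0.    , 284.8203],
       [  0.    , 435.8373, 203.593 ],
       [  0.    ,   0.    ,   1.    ]]), 'pose': array([[ 0.0142,  0.9796, -0.2005,  0.3389],
       [-0.9999,  0.0139, -0.0031, -0.0442],
       [-0.0002,  0.2005,  0.9797,  1.2645],
       [ 0.    ,  0.    ,  0.    ,  1.    ]])}
{'clock': 0.1, 'joint_pos': array([-1.2946,  0.3139,  0.0451,  1.3036, -0.    ,  1.4312]), 'qvel': array([ 0.0011, -0.0002,  0.0031, -0.0008, -0.0022, -0.0016]), 'tau': array([  0.0016, -48.1728,  29.9242,   0.0128,  -0.0001,  -0.    ]), 'tcp_pos': array([ 0.2321, -0.5256,  0.2305]), 'orientation': array([-0.0008,  0.9785,  0.2064, -0.0001]), 'wrist_force': array([-0.32  ,  0.0857, -0.2391]), 'ft_torque': array([-0.0522,  0.0566,  0.0379]), 'grip_force': 0.0, 'finger_gap': 0.08514846839448836}
```

View pics/top0.png

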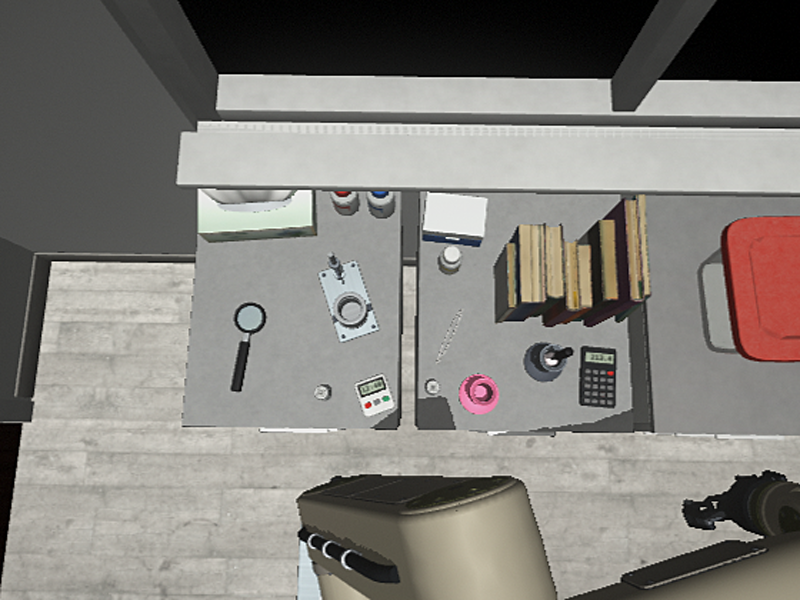

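View pics/side0.png

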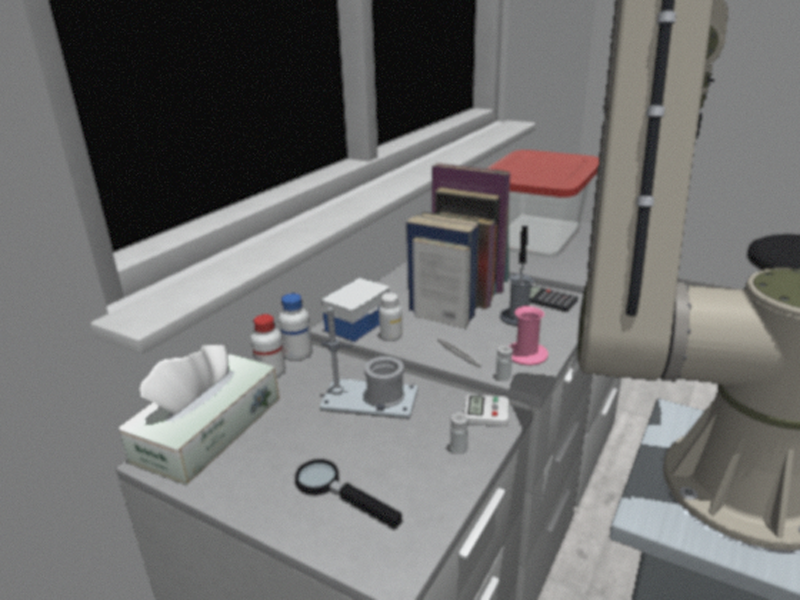

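The grey holder at top-view (546,358) holds the black-handled brush. The pink one at (479,393) is the decoy. The jar is at (350,312) and the loupe lens at (250,318). I'll confirm in enlarged crops.

Run:
```python
import cv2,numpy as np
t=cv2.imread("top_raw0.png");s=cv2.imread("side_raw0.png")
def c(im,x,y,w,h,k):
    o=cv2.resize(im[y:y+h,x:x+w],None,fx=k,fy=k,interpolation=cv2.INTER_CUBIC)
    for i in range(0,w,10): cv2.line(o,(i*k,0),(i*k,6 if i%50 else 14),(0,255,255),1)
    for i in range(0,h,10): cv2.line(o,(0,i*k),(6 if i%50 else 14,i*k),(0,255,255),1)
    return o
A=np.hstack([c(t,350,220,80,60,5),c(t,205,175,80,60,5)])
B=np.hstack([c(s,220,210,80,60+0,5),c(s,330,155,80,60,5)])
cv2.imwrite("pics/m1.png",np.vstack([A,B]))
C=np.hstack([c(t,140,200,80,80,5),c(s,200,310,80,80,5)])
D=np.hstack([c(s,330,190,80,40,5),c(s,220,250,80,40,5)])
cv2.imwrite("pics/m2.png",np.vstack([C,D]))
```

```text
(no output)
```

View pics/m1.png

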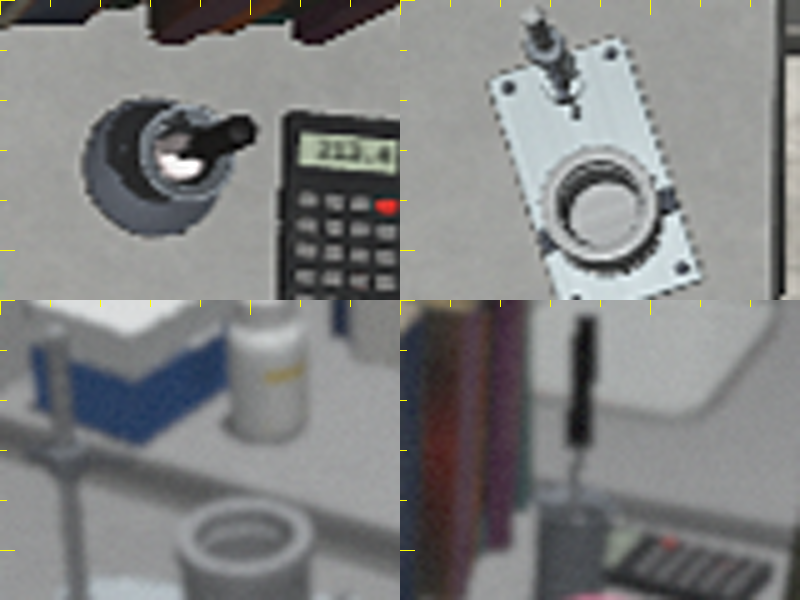

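View pics/m2.png

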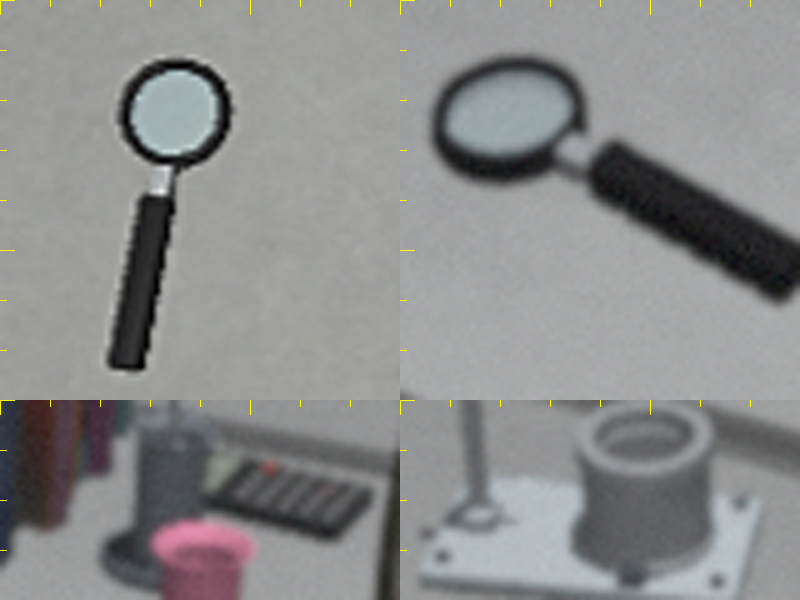

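The crops confirm it. The grey holder's mouth is at raw top pixel (387.6,250), with the brush leaning right and its handle end at (398,246.4). The jar mouth is at (245,216) in top and (269,257) in side, the collar in side at (233,241), and the loupe lens at (175,222) with its handle end at (165,272).

```bash
cat > h.py <<'E'
from workcell import telemetry, imaging, env
import cv2,numpy as np
from scipy.spatial.transform import Rotation as R
np.set_printoptions(precision=4,suppress=True)
P={n:imaging.camera_params(n) for n in("side","top")}
def ray(n,u,v):
    K=P[n]["camera_matrix"];T=P[n]["pose"]
    d=np.array([(u-K[0,2])/K[0,0],-(v-K[1,2])/K[1,1],-1]);return T[:3,3],T[:3,:3]@d
def at(n,u,v,z):
    o,d=ray(n,u,v);return o+d*(z-o[2])/d[2]
def tri(*obs):
    A=[];b=[]
    for n,u,v in obs:
        o,d=ray(n,u,v);d=d/np.linalg.norm(d);M=np.eye(3)-np.outer(d,d);A.append(M);b.append(M@o)
    A=np.vstack(A);b=np.hstack(b);x=np.linalg.lstsq(A,b,rcond=None)[0];return x,np.abs(A@x-b).max()
def proj(n,p):
    K=P[n]["camera_matrix"];T=P[n]["pose"];q=T[:3,:3].T@(np.asarray(p)-T[:3,3])
    return np.array([K[0,0]*q[0]/-q[2]+K[0,2],-K[1,1]*q[1]/-q[2]+K[1,2]])
def tool():
    s=telemetry.get_state();w,x,y,z=s["orientation"];return s["tcp_pos"],R.from_quat([x,y,z,w]),s
def go(p,rot=None):
    """mm shift in tool frame and rotvec to reach TCP p (world m), rotation rot"""
    t,r,s=tool();print("shift mm",r.inv().apply(np.asarray(p)-t)*1000,"turn",(r.inv()*(rot or r)).as_rotvec())
E
python3 - <<'E'
from h import *
o=.4
print("hold mouth",at("top",387.6-o,250-o,.09))
print("hold foot",at("top",380.6-o,253.4-o,.008))
print("brush end tri",tri(("top",398-o,246.4-o),("side",367-o,158.8-o)))
print("jar top",at("top",245-o,216-o,.072),"side",at("side",269.2-o,257.4-o,.072))
a=[at("top",u-o,v-o,.012)[:2] for u,v in((222.6,190.6),(250.6,182),(266,230.6))];print("plate",a)
m=(a[0]+a[1])/2; e=a[1]-a[2];y=np.arctan2(e[1],e[0]);print("yaw long edge",y, np.arctan2(*(a[0]-a[1])[::-1])-np.pi/2,"far mid",m)
print("jar from plate",m-.105*np.array([np.cos(y),np.sin(y)]))
l=at("top",175-o,222.4-o,.014);h=at("top",165.4-o,272.4-o,.02);f=at("top",171.4-o,239.4-o,.02)
print("lens",l,"hend",h,"hfront",f,"yaw",np.arctan2(*(l-h)[:2][::-1]),np.linalg.norm(l-h))
jar=at("top",245-o,216-o,.072)[:2]
ps=jar+.085*np.array([np.cos(y),np.sin(y)])
for z in(.105,.115,.125,.135,.145,.155,.175):print(z,proj("side",[*ps,z]),proj("top",[*ps,z]),"tip",proj("side",[*(jar+.052*np.array([np.cos(y),np.sin(y)])),z]),proj("top",[*(jar+.052*np.array([np.cos(y),np.sin(y)])),z]))
t,r,s=tool();print(r.as_matrix())
E
```

```text
hold mouth [ 0.4568 -0.318   0.09  ]
hold foot [ 0.455  -0.3166  0.008 ]
brush end tri (array([ 0.4549, -0.3167,  0.2043]), np.float64(0.00047756691614858626))
jar top [0.5474 0.0707 0.072 ] side [0.5454 0.0733 0.072 ]
plate [array([0.633 , 0.1451]), array([0.6603, 0.0632]), array([0.5158, 0.0143])]
yaw long edge 0.3267657530828173 0.32238421497005576 far mid [0.6467 0.1042]
jar from plate [0.5472 0.0705]
lens [0.5358 0.2789 0.014 ] hend [0.3917 0.2952 0.02  ] hfront [0.4854 0.2845 0.02  ] yaw -0.1125178163340043 0.1451441010387358
0.105 [233.2066 241.4135] [234.5163 184.4301] tip [246.6322 242.5438] [237.9725 195.6145]
0.115 [232.8871 237.7817] [234.0994 183.5337] tip [246.3712 238.8954] [237.5821 194.8063]
0.125 [232.5648 234.1172] [233.6756 182.6224] tip [246.1079 235.2139] [237.1851 193.9846]
0.135 [232.2395 230.4197] [233.2446 181.6957] tip [245.8422 231.499 ] [236.7815 193.1489]
0.145 [231.9113 226.6885] [232.8063 180.7533] tip [245.5741 227.7501] [236.3709 192.2991]
0.155 [231.5801 222.9234] [232.3605 179.7948] tip [245.3036 223.9669] [235.9533 191.4345]
0.175 [230.9085 215.2892] [231.4457 177.8277] tip [244.7549 216.2953] [235.0962 189.6601]
[[ 0.9148  0.4039 -0.0005]
 [ 0.4039 -0.9148  0.0016]
 [ 0.0002 -0.0016 -1.    ]]
```

The brush is nearly upright at (0.455,-0.317), and the jar is at about (0.547,0.071), yaw 0.325. The pointer is at roughly 107 mm. Moving above the brush now.

>>> {"name": "step_arm", "arguments": {
  "moves": [
    [[288,-101,-60],[0,0,0],85],
    [[288,-101,-60],[0,0,0],85],
    [[288,-101,-60],[0,0,0],85],
    [[288,-101,-60],[0,0,0],85],
    [[288,-101,-60],[0,0,0],85],
    [[288,-101,-60],[0,0,0],85],
    [[288,-101,-60],[0,0,0],85],
    [[288,-101,-60],[0,0,0],85]
  ]
}}

```text
clock: 0.77
tcp_pos: [0.4576, -0.314, 0.2921]
orientation: [-0.0, 0.978, 0.208, 0.001]
wrist_force: [-0.2, -0.7, -0.7]
finger_gap: 0.0852
grip_force: 0.0
```

Run:
```python
from h import *
im=imaging.read_camera("side")[:,:,::-1];top=imaging.read_camera("top")[:,:,::-1]
for n in("side",):
  for z in(.206,.128,.169): print(z,proj(n,[.456,-.317,z]))
def c(im,x,y,w,h,k):
    return cv2.resize(im[y:y+h,x:x+w],None,fx=k,fy=k,interpolation=cv2.INTER_CUBIC)
cv2.imwrite("pics/b1.png",np.hstack([c(im,325,90,80,120,5),c(top,345,190,80,120,5)]))
print("handle top/bottom side-ray @z:",at("side",366.6,158.6,.206),at("side",365.4,183.6,.128))
go([.4555,-.317,.150]);print(tool()[0])
```

```text
0.206 [366.4814 157.7651]
0.128 [364.7189 183.2411]
0.169 [365.6326 170.0334]
handle top/bottom side-ray @z: [ 0.4534 -0.3108  0.206 ] [ 0.4533 -0.3154  0.128 ]
shift mm [ -2.5791   1.1915 141.7637] turn [0. 0. 0.]
[ 0.4572 -0.3148  0.2918]
```

View pics/b1.png

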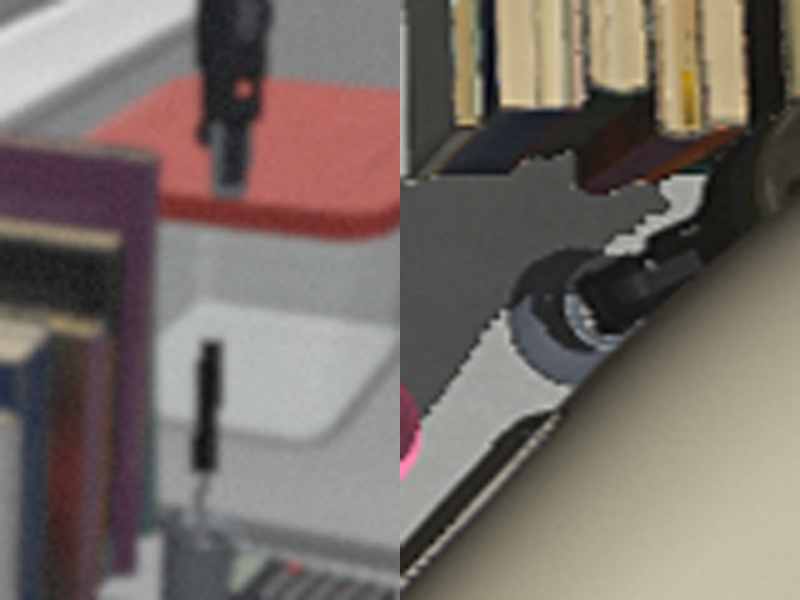

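The side crop shows the gripper fingers straight above the nearly upright black handle, which runs from (210,342) to (204,470). Books stay clear. Descending.

>>> {"name": "step_arm", "arguments": {
  "moves": [
    [[-2,1,35],[0,0,0],85],
    [[-2,1,70],[0,0,0],85],
    [[-2,1,105],[0,0,0],85],
    [[-2,1,130],[0,0,0],85],
    [[-2,1,142],[0,0,0],85],
    [[-2,1,142],[0,0,0],85],
    [[-2,1,142],[0,0,0],85],
    [[-2,1,142],[0,0,0],0]
  ],
  "grip_force": 50
}}

```text
clock: 1.53
tcp_pos: [0.4535, -0.32, 0.1502]
orientation: [0.001, 0.979, 0.206, 0.0]
wrist_force: [0.1, -1.0, 0.1]
finger_gap: 0.0747
grip_force: 0.0
```

>>> {"name": "step_arm", "arguments": {
  "moves": [
    [[0,0,0],[0,0,0],0],
    [[0,0,0],[0,0,0],0],
    [[0,0,0],[0,0,0],0],
    [[0,0,0],[0,0,0],0],
    [[0,0,0],[0,0,0],0],
    [[0,0,0],[0,0,0],0],
    [[0,0,0],[0,0,0],0],
    [[0,0,0],[0,0,0],0]
  ]
}}

```text
clock: 2.2
tcp_pos: [0.4539, -0.3195, 0.1499]
orientation: [0.001, 0.978, 0.206, 0.0]
wrist_force: [0.3, 0.0, 4.2]
finger_gap: 0.0146
grip_force: 48.9
```

>>> {"name": "step_arm", "arguments": {
  "moves": [
    [[0,0,-20],[0,0,0],0],
    [[0,0,-50],[0,0,0],0],
    [[0,0,-80],[0,0,0],0],
    [[0,0,-110],[0,0,0],0],
    [[0,0,-140],[0,0,0],0],
    [[0,0,-155],[0,0,0],0],
    [[0,0,-160],[0,0,0],0],
    [[0,0,-160],[0,0,0],0]
  ]
}}

```text
clock: 2.87
tcp_pos: [0.4539, -0.3193, 0.3101]
orientation: [0.001, 0.978, 0.206, 0.001]
wrist_force: [-0.1, -0.1, -0.2]
finger_gap: 0.0149
grip_force: 48.9
```

Run:
```python
from h import *
im=imaging.read_camera("side")[:,:,::-1];top=imaging.read_camera("top")[:,:,::-1]
t,r,s=tool();print(t,s["finger_gap"],s["grip_force"],s["wrist_force"])
p=t+[0,0,.019-.158];print(proj("side",p),proj("side",t))
def c(im,x,y,w,h,k):
    return cv2.resize(im[y:y+h,x:x+w],None,fx=k,fy=k,interpolation=cv2.INTER_CUBIC)
cv2.imwrite("pics/b2.png",np.hstack([c(im,325,90,80,120,5),c(top,345,190,80,120,5)]))
go([.547,.071,.31])
```

```text
[ 0.4531 -0.3187  0.3077] 0.014828588228010467 48.87890875339508 [ 0.2814  1.0647 -1.6544]
[366.7886 170.0929] [370.1667 122.1745]
shift mm [ 243.2594 -318.5569   -1.8278] turn [0. 0. 0.]
```

View pics/b2.png

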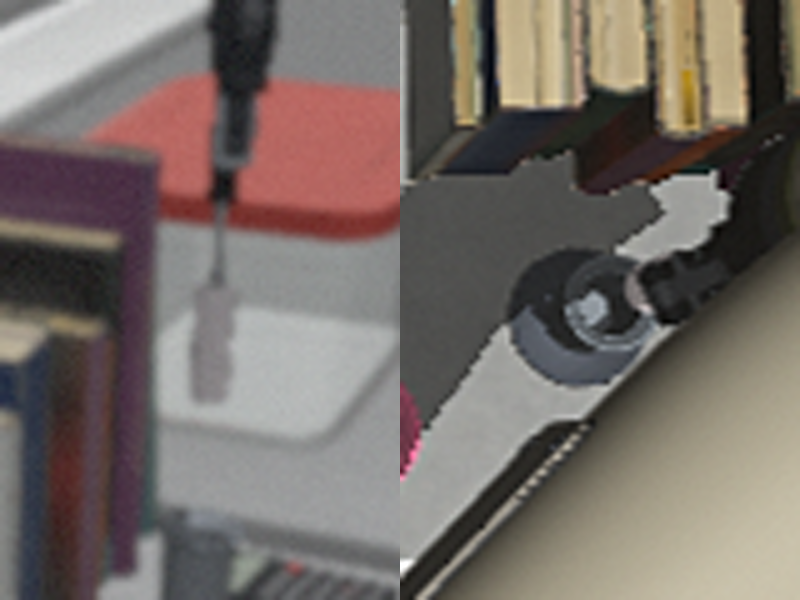

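The brush is held straight, with its tip at raw (366,170) where predicted. On to the jar.

>>> {"name": "step_arm", "arguments": {
  "moves": [
    [[10,-13,0],[0,0,0],0],
    [[30,-39,0],[0,0,0],0],
    [[54,-71,0],[0,0,0],0],
    [[78,-102,0],[0,0,0],0],
    [[102,-134,0],[0,0,0],0],
    [[126,-165,0],[0,0,0],0],
    [[150,-197,0],[0,0,0],0],
    [[174,-228,0],[0,0,0],0]
  ]
}}

```text
clock: 3.63
tcp_pos: [0.5196, -0.038, 0.3071]
orientation: [-0.001, 0.978, 0.206, -0.002]
wrist_force: [0.3, 0.2, 0.6]
finger_gap: 0.0149
grip_force: 48.9
```

>>> {"name": "step_arm", "arguments": {
  "moves": [
    [[20,-26,0],[0,0,0],0],
    [[38,-50,0],[0,0,0],0],
    [[52,-68,0],[0,0,0],0],
    [[62,-81,0],[0,0,0],0],
    [[67,-88,0],[0,0,0],0],
    [[69,-91,0],[0,0,0],0],
    [[69,-91,0],[0,0,0],0],
    [[69,-91,0],[0,0,0],0]
  ]
}}

```text
clock: 4.3
tcp_pos: [0.5466, 0.0702, 0.3086]
orientation: [0.0, 0.979, 0.206, -0.001]
wrist_force: [-0.4, -0.5, -1.7]
finger_gap: 0.0148
grip_force: 48.9
```

Run:
```python
from h import *
im=imaging.read_camera("side")[:,:,::-1]
t,r,s=tool();print(t,s["finger_gap"],s["joint_pos"])
p=t+[0,0,.019-.158];print(proj("side",p),proj("side",[.547,.071,.072]))
o=cv2.resize(im[150:270,205:305],None,fx=5,fy=5,interpolation=cv2.INTER_CUBIC);cv2.imwrite("pics/j1.png",o)
go([.5468,.0712,.31])
```

```text
[0.5467 0.07   0.3089] 0.014796495542505795 [-0.0181  0.2588  0.1604  1.4733 -0.0004  2.7088]
[267.4457 219.8383] [268.7218 256.3471]
shift mm [ 0.6144 -1.0401 -1.1259] turn [0. 0. 0.]
```

View pics/j1.png

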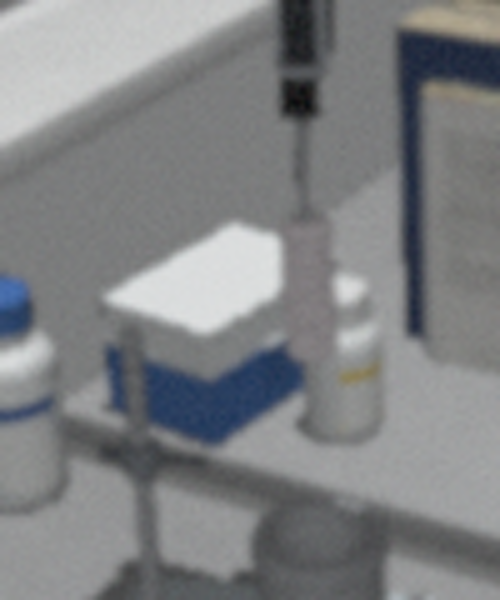

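The tip hangs at (310,365) in the crop, over the jar, and the pointer is visible from (140,455) to (205,455). Going into the jar.

>>> {"name": "step_arm", "arguments": {
  "moves": [
    [[0.5,-1,25],[0,0,0],0],
    [[0.5,-1,50],[0,0,0],0],
    [[0.5,-1,80],[0,0,0],0],
    [[0.5,-1,105],[0,0,0],0],
    [[0.5,-1,125],[0,0,0],0],
    [[0.5,-1,138],[0,0,0],0],
    [[0.5,-1,145],[0,0,0],0],
    [[0.5,-1,147],[0,0,0],0]
  ]
}}

```text
clock: 5.02
tcp_pos: [0.5461, 0.071, 0.161]
orientation: [-0.0, 0.979, 0.206, -0.001]
wrist_force: [-0.4, 0.1, -0.1]
finger_gap: 0.0149
grip_force: 48.9
```

>>> {"name": "step_arm", "arguments": {
  "moves": [
    [[0,0,1],[0,0,0],0],
    [[0,0,2],[0,0,0],0],
    [[0,0,2],[0,0,0],0]
  ]
}}

```text
clock: 5.27
tcp_pos: [0.5477, 0.0718, 0.1613]
orientation: [0.0, 0.978, 0.206, 0.001]
wrist_force: [0.3, 0.2, -0.6]
finger_gap: 0.0147
grip_force: 48.9
```

>>> {"name": "step_arm", "arguments": {
  "moves": [
    [[0,0,1],[0,0,0],0],
    [[0,0,1.5],[0,0,0],0],
    [[0,0,1.5],[0,0,0],0]
  ]
}}

```text
clock: 5.52
tcp_pos: [0.5472, 0.0721, 0.1591]
orientation: [0.0, 0.978, 0.206, 0.0]
wrist_force: [-0.4, -0.7, -0.7]
finger_gap: 0.0148
grip_force: 48.9
```

>>> {"name": "step_arm", "arguments": {
  "moves": [
    [[0,0,1],[0,0,0],0],
    [[0,0,1.5],[0,0,0],0],
    [[0,0,1.5],[0,0,0],0]
  ]
}}

```text
clock: 5.77
tcp_pos: [0.5478, 0.0721, 0.1589]
orientation: [0.0, 0.978, 0.206, 0.001]
wrist_force: [-1.7, 0.1, 7.2]
finger_gap: 0.0153
grip_force: 49.8
```

Bottom contact at 7 N. Stroke 1 goes up, then stroke 2 down.

>>> {"name": "step_arm", "arguments": {
  "moves": [
    [[0,0,-15],[0,0,0],0],
    [[0,0,-35],[0,0,0],0],
    [[0,0,-50],[0,0,0],0],
    [[0,0,-57],[0,0,0],0],
    [[0,0,-57],[0,0,0],0],
    [[0,0,-57],[0,0,0],0]
  ]
}}

```text
clock: 6.27
tcp_pos: [0.5471, 0.0721, 0.2141]
orientation: [0.0, 0.978, 0.206, 0.0]
wrist_force: [-0.9, -0.1, -0.8]
finger_gap: 0.0146
grip_force: 48.9
```

>>> {"name": "step_arm", "arguments": {
  "moves": [
    [[0,0,15],[0,0,0],0],
    [[0,0,33],[0,0,0],0],
    [[0,0,46],[0,0,0],0],
    [[0,0,53],[0,0,0],0],
    [[0,0,56],[0,0,0],0],
    [[0,0,57],[0,0,0],0],
    [[0,0,57],[0,0,0],0]
  ]
}}

```text
clock: 6.85
tcp_pos: [0.5467, 0.0723, 0.1589]
orientation: [-0.0, 0.978, 0.207, 0.0]
wrist_force: [-4.4, -0.2, 13.6]
finger_gap: 0.0149
grip_force: 50.7
```

>>> {"name": "step_arm", "arguments": {
  "moves": [
    [[0,0,-20],[0,0,0],0],
    [[0,0,-45],[0,0,0],0],
    [[0,0,-70],[0,0,0],0],
    [[0,0,-100],[0,0,0],0],
    [[0,0,-130],[0,0,0],0],
    [[0,0,-150],[0,0,0],0],
    [[0,0,-152],[0,0,0],0],
    [[0,0,-152],[0,0,0],0]
  ]
}}

```text
clock: 7.52
tcp_pos: [0.5476, 0.0721, 0.31]
orientation: [0.0, 0.978, 0.206, 0.001]
wrist_force: [-0.9, -0.8, -1.6]
finger_gap: 0.0143
grip_force: 49.2
```

Run:
```python
from h import *
go([.4555,-.3178,.31]);t,r,s=tool();print(t)
```

```text
shift mm [-241.8053  319.4099   -0.1917] turn [0. 0. 0.]
[0.5476 0.0721 0.31  ]
```

>>> {"name": "step_arm", "arguments": {
  "moves": [
    [[-10,13,0],[0,0,0],0],
    [[-30,40,0],[0,0,0],0],
    [[-54,71,0],[0,0,0],0],
    [[-78,103,0],[0,0,0],0],
    [[-102,135,0],[0,0,0],0],
    [[-126,166,0],[0,0,0],0],
    [[-150,198,0],[0,0,0],0],
    [[-174,230,0],[0,0,0],0]
  ]
}}

```text
clock: 8.18
tcp_pos: [0.4791, -0.2098, 0.3069]
orientation: [-0.001, 0.978, 0.206, -0.001]
wrist_force: [1.2, 0.0, -0.2]
finger_gap: 0.0148
grip_force: 49.1
```

>>> {"name": "step_arm", "arguments": {
  "moves": [
    [[-20,26,0],[0,0,0],0],
    [[-38,50,0],[0,0,0],0],
    [[-52,68,0],[0,0,0],0],
    [[-62,81,0],[0,0,0],0],
    [[-66,87,0],[0,0,0],0],
    [[-68,89,0],[0,0,0],0],
    [[-68,89,0],[0,0,0],0],
    [[-68,89,0],[0,0,0],0]
  ]
}}

```text
clock: 8.85
tcp_pos: [0.4545, -0.3165, 0.3086]
orientation: [-0.001, 0.978, 0.207, -0.0]
wrist_force: [0.0, 0.9, -0.2]
finger_gap: 0.0146
grip_force: 49.1
```

Run:
```python
from h import *
go([.4555,-.3178,.31]);t,r,s=tool();print(t,s["finger_gap"])
im=imaging.read_camera("side")[:,:,::-1];top=imaging.read_camera("top")[:,:,::-1]
p=t+[0,0,.019-.158];print(proj("side",p),proj("top",p),proj("side",[.4555,-.3178,.09]),proj("top",[.4555,-.3178,.09]))
def c(im,x,y,w,h,k):
    return cv2.resize(im[y:y+h,x:x+w],None,fx=k,fy=k,interpolation=cv2.INTER_CUBIC)
cv2.imwrite("pics/b3.png",np.hstack([c(im,325,110,80,120,5),c(top,345,190,80,120,5)]))
```

```text
shift mm [ 0.4039  1.6157 -1.3629] turn [0. 0. 0.]
[ 0.4545 -0.3165  0.3086] 0.01460771338893567
[366.0931 169.973 ] [393.9344 247.4322] [364.1548 195.0642] [387.1597 250.0766]
```

View pics/b3.png

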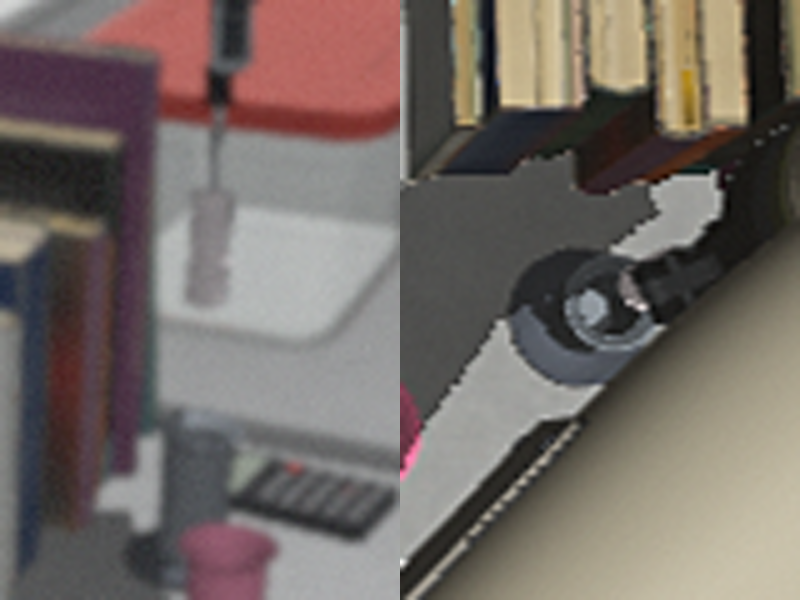

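The brush (bristle tip at (208,302)) is above the grey holder's mouth at (204,425), lined up to about 1 mm. Lowering.

>>> {"name": "step_arm", "arguments": {
  "moves": [
    [[-0.8,1.8,25],[0,0,0],0],
    [[-0.8,1.8,50],[0,0,0],0],
    [[-0.8,1.8,70],[0,0,0],0],
    [[-0.8,1.8,85],[0,0,0],0],
    [[-0.8,1.8,95],[0,0,0],0],
    [[-0.8,1.8,110],[0,0,0],0],
    [[-0.8,1.8,130],[0,0,0],0],
    [[-0.8,1.8,140],[0,0,0],0]
  ]
}}

```text
clock: 9.62
tcp_pos: [0.4543, -0.3184, 0.1679]
orientation: [-0.0, 0.978, 0.207, -0.0]
wrist_force: [-1.0, 0.1, -0.9]
finger_gap: 0.0144
grip_force: 49.2
```

>>> {"name": "step_arm", "arguments": {
  "moves": [
    [[0,0,8],[0,0,0],0],
    [[0,0,14],[0,0,0],0],
    [[0,0,16],[0,0,0],0],
    [[0,0,17],[0,0,0],0],
    [[0,0,17],[0,0,0],0]
  ]
}}

```text
clock: 10.03
tcp_pos: [0.4548, -0.3198, 0.1529]
orientation: [0.0, 0.978, 0.206, 0.0]
wrist_force: [0.8, 1.0, -0.7]
finger_gap: 0.0145
grip_force: 49.2
```

>>> {"name": "step_arm", "arguments": {
  "moves": [
    [[0,0,1],[0,0,0],0],
    [[0,0,2],[0,0,0],0],
    [[0,0,2],[0,0,0],0]
  ]
}}

```text
clock: 10.28
tcp_pos: [0.4546, -0.3197, 0.1506]
orientation: [0.0, 0.978, 0.206, 0.0]
wrist_force: [0.1, -0.3, -0.6]
finger_gap: 0.0149
grip_force: 49.2
```

>>> {"name": "step_arm", "arguments": {
  "moves": [
    [[0,0,1],[0,0,0],0],
    [[0,0,1.5],[0,0,0],0],
    [[0,0,1.5],[0,0,0],0]
  ]
}}

```text
clock: 10.53
tcp_pos: [0.4548, -0.3199, 0.1499]
orientation: [0.001, 0.978, 0.206, 0.001]
wrist_force: [-0.7, 1.2, 4.6]
finger_gap: 0.0147
grip_force: 49.8
```

Floor contact. Opening.

>>> {"name": "step_arm", "arguments": {
  "moves": [
    [[0,0,0],[0,0,0],30],
    [[0,0,0],[0,0,0],50],
    [[0,0,0],[0,0,0],70],
    [[0,0,0],[0,0,0],85],
    [[0,0,0],[0,0,0],85],
    [[0,0,0],[0,0,0],85],
    [[0,0,0],[0,0,0],85],
    [[0,0,0],[0,0,0],85]
  ]
}}

```text
clock: 11.2
tcp_pos: [0.4545, -0.3195, 0.1487]
orientation: [0.0, 0.978, 0.206, -0.0]
wrist_force: [-0.4, -0.4, 0.3]
finger_gap: 0.0848
grip_force: 0.0
```

>>> {"name": "step_arm", "arguments": {
  "moves": [
    [[0,0,-10],[0,0,0],85],
    [[0,0,-30],[0,0,0],85],
    [[0,0,-55],[0,0,0],85],
    [[0,0,-80],[0,0,0],85],
    [[0,0,-105],[0,0,0],85],
    [[0,0,-130],[0,0,0],85],
    [[0,0,-145],[0,0,0],85],
    [[0,0,-150],[0,0,0],85]
  ]
}}

```text
clock: 11.87
tcp_pos: [0.4553, -0.3203, 0.3028]
orientation: [0.002, 0.978, 0.206, 0.002]
wrist_force: [-0.0, -0.2, 0.3]
finger_gap: 0.085
grip_force: 0.0
```

Run:
```python
from h import *
t,r,s=tool();print(t,s["joint_pos"])
ang=np.arctan2(*r.as_matrix()[:2,0][::-1]);print("yaw",ang)
im=imaging.read_camera("side")[:,:,::-1]
c=lambda x,y,w,h,k:cv2.resize(im[y:y+h,x:x+w],None,fx=k,fy=k,interpolation=cv2.INTER_CUBIC)
cv2.imwrite("pics/b4.png",np.hstack([c(325,130,80,100,5),c(220,200,80,100,5)]))
go([.449,.289,.30])
```

```text
[ 0.4553 -0.3203  0.3028] [-0.7572  0.2638  0.1525  1.4536 -0.0001  1.9685]
yaw 0.41586851226733157
shift mm [ 240.3612 -559.8411   -0.1129] turn [0. 0. 0.]
```

View pics/b4.png

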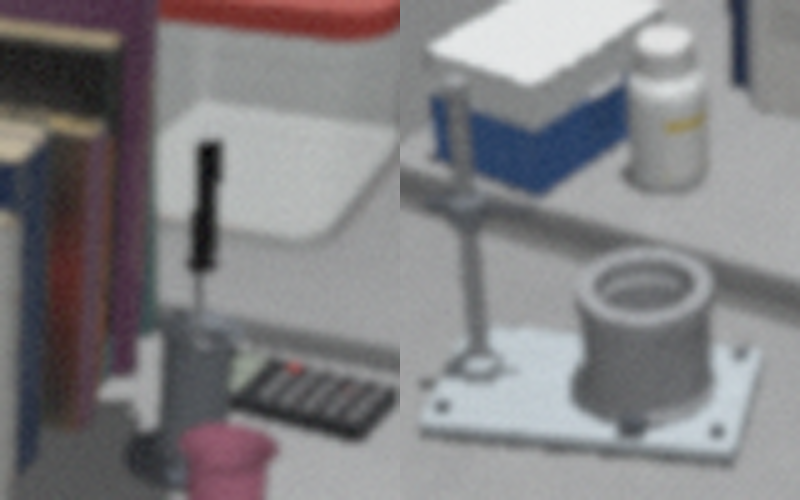

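The brush stands in the grey holder again, with its handle from (208,142) to (200,270). The collar is at (467,207). Next I'll refine the pointer height and loupe pose numerically.

Run:
```python
from h import *
for n,roi in(("top",(155,195,35,85)),("side",(200,310,85,70))):
    im=cv2.imread(f"{n}_raw0.png");x,y,w,h=roi
    m=np.zeros(im.shape[:2],np.uint8);m[y:y+h,x:x+w]=(im[y:y+h,x:x+w].max(2)<75)*255
    k,L,st,c=cv2.connectedComponentsWithStats(m)
    for i in range(1,k):
        if st[i,4]<60: continue
        cn=cv2.findContours((L==i).astype(np.uint8),0,1)[0][0]
        if n=="top" and st[i,1]<225 or n=="side" and st[i,1]<328:
            (a,b),ax,_=cv2.fitEllipse(cn);print(n,"lens",(a,b),ax,at(n,a,b,.007))
        else:
            (a,b),ax,an=cv2.minAreaRect(cn.astype(np.float32));bx=cv2.boxPoints(((a,b),ax,an));e=sorted([(np.linalg.norm(bx[j]-bx[(j+1)%4]),j) for j in range(4)])[:2]
            q=[at(n,*((bx[j]+bx[(j+1)%4])/2),.01) for _,j in e];print(n,"handle ctr",at(n,a,b,.01),"ends",q)
f=np.mean([imaging.read_camera("side").mean(2) for _ in range(16)],0);np.save("avg.npy",f)
print("rows 232-252, cols 228-250");
for v in range(232,252):print(v,f[v,228:251].round().astype(int))
```

```text
top lens (174.72195434570312, 222.16336059570312) (21.147096633911133, 21.26828384399414) [0.5364 0.2803 0.007 ]
top handle ctr [0.4404 0.2924 0.01  ] ends [array([0.4937, 0.286 , 0.01  ]), array([0.3879, 0.2987, 0.01  ])]
side lens (221.31561279296875, 333.1881408691406) (21.843669891357422, 28.626188278198242) [0.5367 0.2796 0.007 ]
side handle ctr [0.436  0.2925 0.01  ] ends [array([0.4897, 0.2855, 0.01  ]), array([0.3859, 0.2992, 0.01  ])]
rows 232-252, cols 228-250
232 [112  96  90  95  97  94  86  75  70  71  71  72  71  71  71  71  72  73
  70  71  71  71  71]
233 [142 124 106 100 101  97  89  79  71  70  71  71  70  71  70  71  72  72
  72  70  69  70  70]
234 [150 139 119 104 102  99  97  91  85  78  73  71  69  70  69  71  70  71
  70  71  70  70  70]
235 [136 132 116 103 100 102 108 117 113 100  89  83  76  71  70  69  70  70
  69  70  70  71  72]
236 [114 113 109 103 103 107 118 137 139 129 121 114  97  85  77  72  71  70
  70  70  70  74  84]
237 [ 99 100 100 102 104 106 115 133 145 144 144 140 127 112  98  89  85  79
  74  72  74  84 107]
238 [ 92  88  93  99 104 106 10
[... 654 characters left out ...]
95  97]
245 [152 140 122 104  93  90  86  90 103 112 112 111 109 105 103 101  98  96
  94  92  92  92  93]
246 [157 152 139 120 103  95  93 104 121 128 126 122 118 116 113 110 107 106
 102 100  96  94  92]
247 [157 156 149 133 114 104 103 116 139 146 143 137 134 128 122 118 116 114
 112 109 105 102  98]
248 [157 157 155 142 119 107 106 122 146 156 156 154 151 145 139 133 129 124
 122 119 116 112 110]
249 [158 157 157 144 119 107 107 121 145 158 160 159 158 156 154 151 146 140
 136 132 127 122 119]
250 [157 158 155 144 121 107 106 117 140 156 159 159 158 159 159 158 157 155
 151 148 144 138 134]
251 [158 158 156 145 122 108 106 113 134 153 159 159 158 159 159 159 160 160
 159 159 156 154 152]
```

Loupe origin is at about (0.4476,0.2913) with yaw -0.126, and the pointer height is about 0.106 m.

>>> {"name": "step_arm", "arguments": {
  "moves": [
    [[12,-28,0],[0,0,0],85],
    [[27,-63,0],[0,0,0],85],
    [[42,-98,0],[0,0,0],85],
    [[57,-133,0],[0,0,0],85],
    [[72,-168,0],[0,0,0],85],
    [[87,-203,0],[0,0,0],85],
    [[102,-238,0],[0,0,0],85],
    [[117,-273,0],[0,0,0],85]
  ]
}}

```text
clock: 13.38
tcp_pos: [0.4509, -0.0208, 0.2991]
orientation: [0.0, 0.979, 0.206, 0.0]
wrist_force: [1.2, 0.4, 0.2]
finger_gap: 0.0854
grip_force: 0.0
```

>>> {"name": "step_arm", "arguments": {
  "moves": [
    [[15,-35,0],[0,0,0],85],
    [[30,-70,0],[0,0,0],85],
    [[45,-105,0],[0,0,0],85],
    [[60,-141,0],[0,0,0],85],
    [[75,-177,0],[0,0,0],85],
    [[90,-213,0],[0,0,0],85],
    [[106,-250,0],[0,0,0],60],
    [[123,-290,0],[0,0,0],60]
  ]
}}

```text
clock: 14.05
tcp_pos: [0.4472, 0.2901, 0.2991]
orientation: [-0.001, 0.978, 0.21, 0.0]
wrist_force: [1.7, -1.3, 0.5]
finger_gap: 0.0633
grip_force: 0.0
```

>>> {"name": "step_arm", "arguments": {
  "moves": [
    [[0,0,0],[0,0,-0.11],50],
    [[0,0,0],[0,0,-0.23],50],
    [[0,0,0],[0,0,-0.35],50],
    [[0,0,0],[0,0,-0.47],50],
    [[0,0,0],[0,0,-0.59],50],
    [[0,0,0],[0,0,-0.71],50],
    [[0,0,0],[0,0,-0.83],50],
    [[0,0,0],[0,0,-0.95],50]
  ]
}}

```text
clock: 14.72
tcp_pos: [0.4479, 0.288, 0.2988]
orientation: [-0.001, 0.772, 0.635, 0.0]
wrist_force: [0.5, -0.4, -0.1]
finger_gap: 0.0503
grip_force: 0.0
```

>>> {"name": "step_arm", "arguments": {
  "moves": [
    [[0,0,0],[0,0,-0.12],50],
    [[0,0,0],[0,0,-0.24],50],
    [[0,0,0],[0,0,-0.36],50],
    [[0,0,0],[0,0,-0.48],50],
    [[0,0,0],[0,0,-0.6],50],
    [[0,0,0],[0,0,-0.72],50],
    [[0,0,0],[0,0,-0.84],50],
    [[0,0,0],[0,0,-0.95],50]
  ]
}}

```text
clock: 15.38
tcp_pos: [0.4479, 0.2879, 0.2988]
orientation: [-0.001, 0.397, 0.918, 0.001]
wrist_force: [0.5, -0.5, -0.7]
finger_gap: 0.0499
grip_force: 0.0
```

>>> {"name": "step_arm", "arguments": {
  "moves": [
    [[0,0,0],[0,0,-0.12],50],
    [[0,0,0],[0,0,-0.24],50],
    [[0,0,0],[0,0,-0.36],50],
    [[0,0,0],[0,0,-0.48],50],
    [[0,0,0],[0,0,-0.6],50],
    [[0,0,0],[0,0,-0.7],50],
    [[0,0,0],[0,0,-0.7],50],
    [[0,0,0],[0,0,-0.7],50]
  ]
}}

```text
clock: 16.05
tcp_pos: [0.4479, 0.2879, 0.2988]
orientation: [-0.0, 0.062, 0.998, 0.001]
wrist_force: [0.2, -0.2, -0.9]
finger_gap: 0.05
grip_force: 0.0
```

Run:
```python
from h import *
t,r,s=tool();print(t,s["joint_pos"],s["finger_gap"],s["clock"]);print(r.as_matrix())
c,d=np.cos(3.016),np.sin(3.016)
T=R.from_matrix(np.array([[c,d,0],[d,-c,0],[0,0,-1]]))
go([.4476,.2913,.06],T)
```

```text
[0.4479 0.2879 0.2988] [0.4192 0.2197 0.0854 1.4364 0.0023 0.5434] 0.05002414107497926 16.05
[[-0.9923  0.1239 -0.0008]
 [ 0.1239  0.9923  0.0021]
 [ 0.0011  0.002  -1.    ]]
shift mm [  0.4199   2.8446 238.8116] turn [ 0.002  -0.0011  0.0014]
```

>>> {"name": "step_arm", "arguments": {
  "moves": [
    [[0,3,30],[0,0,0],50],
    [[0,3,65],[0,0,0],50],
    [[0,3,100],[0,0,0],50],
    [[0,3,135],[0,0,0],50],
    [[0,3,170],[0,0,0],50],
    [[0,3,200],[0,0,0],50],
    [[0,3,225],[0,0,0],50],
    [[0,3,240],[0,0,0],50]
  ]
}}

```text
clock: 16.72
tcp_pos: [0.4461, 0.2906, 0.0557]
orientation: [-0.002, 0.062, 0.998, 0.0]
wrist_force: [0.3, -0.7, 0.9]
finger_gap: 0.0505
grip_force: 0.0
```

>>> {"name": "step_arm", "arguments": {
  "moves": [
    [[0,0,15],[0,0,0],50],
    [[0,0,30],[0,0,0],50],
    [[0,0,43],[0,0,0],50],
    [[0,0,50],[0,0,0],50],
    [[0,0,53],[0,0,0],50],
    [[0,0,53],[0,0,0],50],
    [[0,0,53],[0,0,0],50]
  ]
}}

```text
clock: 17.3
tcp_pos: [0.4483, 0.2917, 0.0063]
orientation: [-0.0, 0.061, 0.998, 0.001]
wrist_force: [0.5, 0.1, -0.3]
finger_gap: 0.05
grip_force: 0.0
```

>>> {"name": "step_arm", "arguments": {
  "moves": [
    [[0,0,2],[0,0,0],50],
    [[0,0,3],[0,0,0],50],
    [[0,0,3],[0,0,0],30],
    [[0,0,3],[0,0,0],10],
    [[0,0,3],[0,0,0],0],
    [[0,0,3],[0,0,0],0],
    [[0,0,3],[0,0,0],0],
    [[0,0,3],[0,0,0],0]
  ],
  "grip_force": 70
}}

```text
clock: 17.97
tcp_pos: [0.4482, 0.2917, 0.0033]
orientation: [-0.0, 0.061, 0.998, 0.001]
wrist_force: [-0.7, 0.1, 6.2]
finger_gap: 0.0166
grip_force: 70.2
```

>>> {"name": "step_arm", "arguments": {
  "moves": [
    [[0,0,0],[0,0,0],0],
    [[0,0,0],[0,0,0],0],
    [[0,0,0],[0,0,0],0]
  ]
}}

```text
clock: 18.22
tcp_pos: [0.4483, 0.2917, 0.0033]
orientation: [-0.0, 0.061, 0.998, 0.001]
wrist_force: [-0.8, 0.5, 5.6]
finger_gap: 0.0167
grip_force: 70.2
```

Run:
```python
from h import *
t,r,s=tool();print(t,s["finger_gap"],s["wrist_force"]);print(r.as_matrix())
```

```text
[0.4483 0.2917 0.0033] 0.016661812753164525 [-0.7925  0.5046  5.5625]
[[-0.9926  0.1211 -0.0002]
 [ 0.1211  0.9926  0.0024]
 [ 0.0004  0.0024 -1.    ]]
```

>>> {"name": "step_arm", "arguments": {
  "moves": [
    [[0,0,-5],[0,0,0],0],
    [[0,0,-15],[0,0,0],0],
    [[0,0,-35],[0,0,0],0],
    [[0,0,-60],[0,0,0],0],
    [[0,0,-85],[0,0,0],0],
    [[0,0,-110],[0,0,0],0],
    [[0,0,-125],[0,0,0],0],
    [[0,0,-130],[0,0,0],0]
  ]
}}

```text
clock: 18.88
tcp_pos: [0.4497, 0.292, 0.1364]
orientation: [0.002, 0.061, 0.998, 0.002]
wrist_force: [0.9, -0.1, -0.4]
finger_gap: 0.0161
grip_force: 69.4
```

>>> {"name": "step_arm", "arguments": {
  "moves": [
    [[-2,-12,0],[0,0,0],0],
    [[-6,-37,0],[0,0,0],0],
    [[-12,-70,0],[0,0,0],0],
    [[-18,-104,0],[0,0,0],0],
    [[-24,-138,0],[0,0,0],0],
    [[-30,-171,0],[0,0,0],0],
    [[-34,-195,0],[0,0,0],0],
    [[-36,-206,0],[0,0,0],0]
  ]
}}

```text
clock: 19.55
tcp_pos: [0.4576, 0.0793, 0.1311]
orientation: [-0.002, 0.062, 0.998, 0.0]
wrist_force: [0.6, 0.2, 0.0]
finger_gap: 0.0165
grip_force: 69.4
```

>>> {"name": "step_arm", "arguments": {
  "moves": [
    [[0,0,0],[0,0,0],0],
    [[0,0,7],[0,0,0],0],
    [[0,0,16],[0,0,0],0],
    [[0,0,24],[0,0,0],0],
    [[0,0,29],[0,0,0],0],
    [[0,0,31],[0,0,0],0],
    [[0,0,31],[0,0,0],0],
    [[0,0,31],[0,0,0],0]
  ]
}}

```text
clock: 20.22
tcp_pos: [0.4587, 0.0829, 0.1011]
orientation: [-0.001, 0.06, 0.998, 0.001]
wrist_force: [0.3, -0.2, -1.6]
finger_gap: 0.0165
grip_force: 69.4
```

Run:
```python
from h import *
t,r,s=tool();print(t,s["finger_gap"],s["wrist_force"],s["clock"]);print(r.as_matrix())
F={n:np.mean([imaging.read_camera(n).astype(float) for _ in range(12)],0)[:,:,::-1].astype(np.uint8) for n in("side","top")}
for n in F: cv2.imwrite(f"{n}_f.png",F[n])
c=lambda n,x,y,w,h,k:cv2.resize(F[n][y:y+h,x:x+w],None,fx=k,fy=k,interpolation=cv2.INTER_CUBIC)
cv2.imwrite("pics/f1.png",np.hstack([c("side",220,205,80,80,5),c("top",205,170,80,80,5)]))
lens=np.array([t[0]+.0882,t[1]-.0117,t[2]-.0033+.007]);print("lens exp",lens,proj("side",lens),proj("top",lens))
```

```text
[0.4587 0.0829 0.1011] 0.016511774631319268 [ 0.3301 -0.2215 -1.6463] 20.2167
[[-0.9928  0.1202 -0.0014]
 [ 0.1202  0.9928  0.0021]
 [ 0.0016  0.0019 -1.    ]]
lens exp [0.5469 0.0712 0.1048] [268.1757 244.5698] [243.3036 213.6624]
```

View pics/f1.png

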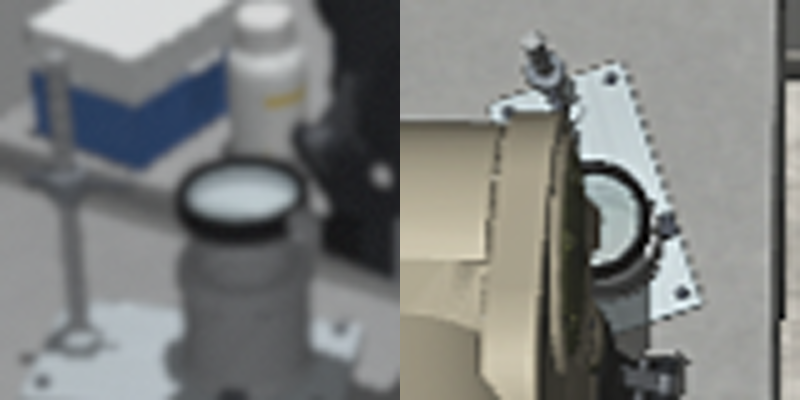

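The lens sits centred over the jar in both views: side (241,200), near the collar's level at (67,183). Checking numerically against the pointer.

Run:
```python
from h import *
im=cv2.imread("side_f.png");m=np.zeros(im.shape[:2],np.uint8);x,y,w,h=250,232,36,26
# left/bottom arcs of the dark frame: full outline
m[y:y+h,x:x+w]=(im[y:y+h,x:x+w].max(2)<85)*255
k,L,st,c=cv2.connectedComponentsWithStats(m);i=1+np.argmax(st[1:,4])
cn=max(cv2.findContours((L==i).astype(np.uint8),0,1)[0],key=len);hull=cv2.convexHull(cn)[:,0]
hull=hull[(hull[:,0]<279)];print("hull ellipse",cv2.fitEllipse(hull.astype(np.float32)),"bbox",st[i])
g=im.mean(2)
for v in range(236,250):print(v,g[v,234:248].round().astype(int))
y=.3245;jar=np.array([.5472,.0708]);u=np.array([np.cos(y),np.sin(y)])
for z in(.012,.105,.175):print(z,proj("side",[*(jar+.085*u),z]),proj("top",[*(jar+.085*u),z]))
for q in(.052,.065,.073):print(q,proj("side",[*(jar+q*u),.105]))
```

```text
hull ellipse ((-214.08206176757812, 75.99876403808594), (139.02243041992188, 995.2404174804688), 0.0) bbox [254 232  32  26 333]
236 [111 128 131 121 114 106  91  80  72  67  66  65  65  65]
237 [107 125 135 136 135 130 119 105  93  83  79  74  70  66]
238 [100 114 125 125 128 132 129 124 116 110 104  92  85  84]
239 [107 115 113 107 106 111 116 121 124 125 123 113 110 113]
240 [111 108 101  92  91  95  98 104 108 113 116 116 121 129]
241 [ 98  92  84  81  83  84  85  87  90  93  97 101 106 116]
242 [86 82 77 75 77 77 79 80 79 80 81 84 89 98]
243 [81 78 77 79 82 82 83 83 82 79 79 81 84 89]
244 [80 79 84 91 95 94 93 90 89 85 85 84 84 87]
245 [ 80  85  97 105 105 104 102  99  96  94  92  91  88  87]
246 [ 87  97 115 120 118 114 111 107 105 103 101  98  95  93]
247 [ 96 109 130 137 134 128 125 120 115 112 109 107 106 102]
248 [100 114 137 147 146 144 141 136 130 125 121 116 113 111]
249 [ 99 113 136 148 150 149 148 147 144 142 137 131 126 122]
0.012 [236.1049 273.6933] [238.1192 192.149 ]
0.105 [233.2672 241.4068] [234.5486 184.4696]
0.175 [230.9711 215.2828] [231.4798 177.8694]
0.052 [246.6844 242.5534]
0.065 [241.3796 242.1   ]
0.073 [238.1275 241.8221]
```

>>> {"name": "step_arm", "arguments": {
  "moves": [
    [[0,0,-0.7],[0,0,0],0],
    [[0,0,-0.7],[0,0,0],0],
    [[0,0,-0.7],[0,0,0],0],
    [[0,0,-0.7],[0,0,0],0],
    [[0,0,-0.7],[0,0,0],0],
    [[0,0,-0.7],[0,0,0],0]
  ]
}}

```text
clock: 21.92
tcp_pos: [0.4588, 0.0825, 0.102]
orientation: [-0.001, 0.061, 0.998, 0.001]
wrist_force: [0.4, -0.2, -1.3]
finger_gap: 0.0165
grip_force: 69.4
```

Run:
```python
from h import *
t,r,s=tool();print(t,s["finger_gap"],s["grip_force"],s["qvel"],"lens z",t[2]-.0033+.007)
if abs(t[2]-.1018)<.0012: print(env.hand_in())
```

```text
[0.4588 0.0825 0.102 ] 0.01647456514578094 69.41861629486084 [ 0.0008 -0.0018 -0.0004  0.0006  0.0008  0.0008] lens z 0.10570860171914108
the job is handed in; nothing more can be done
None
```

I handed the job in at about 22 s: jar brushed with two full strokes, brush back in its grey holder, and the loupe held level over the jar's mouth with its lens at about 105.7 mm; I measured the pointer at about 105 mm (good to 1–2 mm), and no verdict came back.

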